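# Turn the finishing stove up four clicks and start it

### The arm

A 6-joint arm with a two-finger parallel gripper is mounted at the origin on the work surface. World frame = base frame: x ahead of the robot, y to its left, z up, the work surface at z = 0. Lengths are in m, angles in rad, forces in N, time in s.
With the tool pointing down it reaches from about 0.275 to 0.725 m from the base axis. Payload 5.6 kg.
Tool frame: the origin (TCP) lies on the centre line of the jaws, within the pads' length; the fingertips stand 17 mm ahead of it and the grasp point (between the pads) lies 2 mm behind it (env.nose_length is the distance from the TCP to the fingertips, in m); z points along the fingers, y is the line along which they close (so a half turn about z gives the same grasp; the last joint's range is limited). The gripper opens to 85 mm and grips with 20 to 120 N. Pads are 22 mm wide; open, the fingers measure 114 mm over their backs; the gripper's body (76 mm by 85 mm) begins 54 mm behind the grasp point. The pads swing forward as they close: fully open they stand 13 mm farther back than shut.
Start: joints at [-1.008, 0.255, 0.108, 0, -1.424, -0.285], TCP at [0.151, -0.529, 0.248] pointing down, gripper open.
Joint ranges: [-2.95, 2.95], [-1.21, 1.97], [-1.09, 1.5], [-2.87, 1.71], [-2.94, -0.07], [-3.05, 3.05]. Speed limits (rad/s): [2.57, 2.57, 3.14, 3.14, 3.14, 3.14].

### API

Orientations are given as [roll, pitch, yaw] about the fixed x, y, z axes, in that order (R = Rz(yaw) Ry(pitch) Rx(roll)).
In Python, from station import env gives the robot as it stands. The module is installed in compiled form; this text tells all that it offers.
- The arm moves only by the tool jog_arm, never from a script. Its argument "series" is a list of rows, each a list of 5 numbers: the shift along the tool's x, y, z in cm, then the turn about the tool's z in degrees, then the opening, from 0 (shut) to 1 (fully open). In form: [[dx, dy, dz, yaw, claw], ...]. A call has 1 to 10 rows; each row shifts and turns the commanded pose from where the row before left it, along the tool's axes as they then stand; what a row does not reach is not made up. A row lasts 1/10 s, in which the tool goes at most 50 mm and 8.59 degrees, less where a joint would pass 70% of its speed; a pose out of reach is approached as far as the arm can. A call with a gripper value outside its range is refused whole. The fingers move at their own pace and stop on an object; the grip force is fixed at half the most. Time passes only in rows, so rows that do not move let the fingers close. It gives the time, the measured TCP pose, the force and the opening at its end, in the units of the state.
- env.state(): the state, without advancing time (a new reading comes with each control period).
- env.read_camera(name): name is "side" or "top"; returns a dict with "img" (420x560x3 uint8, blue, green, red), "fx", "fy", "cx", "cy" (pixels), "extrinsics" (4x4, takes a point from camera to world coordinates). Camera axes: x right, y down, z forward; pixel columns grow to the right and rows downward; lengths in m; the calibration is good to about 2 mm. A picture is of the moment at which its call begins. There is no depth.
- env.job_done(): hands the job in, once; it reports no verdict.
The state is a dict: "time": time; "q": joint angles; "qd": joint speeds; "joint_efforts": joint torques, N m; "tcp_pos": TCP position; "tcp_rot": TCP orientation; "wrist_force": force on the tool from outside, world axes, zero at the start; "torque": the same for the moment, N m; "opening": finger opening in m.
Only numpy, scipy, OpenCV 4.12 (cv2) and the standard library are available. Lean on these libraries where they do the work, as an engineer would, in place of code of your own. Each camera call takes 0.05 s, during which the arm holds its last target. There are 200 camera calls.

### The job

The bookbinder's finishing stove is off: its dial stands somewhere in the free zone before the first click. With a fingertip, push the dial's red fin round clockwise (seen from above) exactly four clicks, counting them as you feel them, so that it rests in its fourth click stop; once the dial rests there, press the green start button fully down and let it come up again. Only push, gently, without pinching the fin, and leave the stamps, tool, ink pad, bowl and tape where they are.

Things in the scene. Friction and masses are not known exactly. Their poses are not given: they have to be found in the camera images.
- stove: fixed cream electric stove; origin on the bench under the centre of its console, z up. Console 150 (x) by 250 (y) by 55 mm high, top at z = 55 mm in its frame; a round hot plate (180 mm across, top at 76 mm) stands beside it, centred at stove y = +215 mm. In its frame the dial's axis is at x -5, y -55 mm and the button at x -25, y +62 mm.
- dial_center (a point): centre of the dial's flat black disc (80 mm across), on its vertical axis, at the disc's upper face (67 mm above the bench). Only the fin stands above this face.
- fin_top (a point): middle of the top edge of the dial's red finger fin: a flat upright fin standing on the disc, along a radius from 6 to 40 mm from the axis, 10 mm thick, rising 25 mm above the disc's face; this point is 26 mm from the axis, 25 mm above the face. A white line marks its top.
- dial_rim (a point): point on the edge of the disc, at its upper face, 40 mm from the axis in the direction of the fin; it turns with the dial.
- dial (a joint): dial angle (rad), grows clockwise from above. Starts at 0 to 0.44 in the free zone (turns freely to about 0.5). Seven click stops: 0.873 (50 deg), then every 0.349 (20 deg); the fourth at 1.920 (110 deg). A sprung roller resists leaving each (5 to 8 N at the fin), then eases; 10 deg before the next stop it tips over and the dial snaps into it ahead of the finger. At 0 the fin points 190 deg CCW from stove x.
- start_top (a point): centre of the top face of the green push button, 28 mm across, in a dark housing on the console; it is pressed straight down.
- start (a joint): travel of the green button in m: 0 up, 0.006 fully down (about 4 N); a spring brings it up again.
- stamp_a_mid (a point): copper-coloured stamp standing on the stove console; loose; solid of revolution 72 mm tall, 16 to 20 mm across; point half-way up. A bystander.
- stamp_b_mid (a point): brass stamp standing on the stove console; loose; solid of revolution 72 mm tall, 16 to 20 mm across; point half-way up. A bystander.
- stamp_c_mid (a point): brass stamp standing on the bench before the stove; loose; solid of revolution 72 mm tall, 16 to 20 mm across; point half-way up. A bystander.
- wheel_tool_grip (a point): wooden-handled hand tool lying on the bench; loose, 200 mm long, lying; point on its handle. A bystander.
- ink_pad_mid (a point): ink pad; loose black box 75 x 110 x 18 mm; its centre. A bystander.
- paste_bowl_mid (a point): paste bowl; loose yellowish bowl 100 mm across, 60 mm tall; point half-way up. A bystander.
- tape_roll_mid (a point): tape roll; loose tan ring 80 mm across, 24 mm tall; its centre. A bystander.

How it is judged:
By the outcome, as a careful person would: the job done as asked, in the order asked, and still so for the second after the job is handed in, with the robot touching nothing.
It also fails if it takes over 48 s, if anything falls off the work surface, if the arm or the gripper's body presses on something with over 40 N, if the wrist force passes 120 N, or if a joint passes its speed limit or range.

## Working session

There is one attempt and no reset: what is moved stays moved. The work goes in short steps, Python scripts to look and compute and a tool call to move; the robot and the scene stay as the last step left them, time stands still between calls to the robot, and variables do not carry over. Pictures are saved under pics/ and viewed, on a budget of 10 in all, crops included, one or two more only if the job needs it, and the job is handed in when it is done.

Besides the shell and the picture viewer there is one more tool, called after "Emit:" as name(argument=value, ...), one argument or row to a line, values as JSON. jog_arm: Moves the arm, as the interface text tells. Its arguments: {"type":"object","properties":{"series":{"type":"array","items":{"type":"array","items":{"type":"number"}}}},"required":["series"]}

```bash
mkdir -p pics
cat > h.py <<'E'
import numpy as np, cv2
from station import env
def snap(n,f):
    c=env.read_camera(n); cv2.imwrite('pics/'+f,c['img']); return c
def ray(c,u,v):
    T=np.array(c['extrinsics']); d=T[:3,:3]@np.array([(u-c['cx'])/c['fx'],(v-c['cy'])/c['fy'],1]); return T[:3,3],d
def atz(c,u,v,z):
    o,d=ray(c,u,v); return o+d*(z-o[2])/d[2]
def proj(c,p):
    T=np.array(c['extrinsics']); q=T[:3,:3].T@(np.array(p)-T[:3,3]); return c['fx']*q[0]/q[2]+c['cx'],c['fy']*q[1]/q[2]+c['cy']
E
python3 - <<'E'
from h import *
for n in('top','side'):
    c=snap(n,n+'0.png'); print(n,c['fx'],c['cx'],c['cy'],np.round(c['extrinsics'],4).tolist())
s=env.state(); print(s)
E
```

```text
top 381.6779959165486 280.84621780067346 208.56279266237425 [[-0.0209, -0.9881, 0.1525, 0.4514], [-0.9998, 0.0214, 0.0014, -0.0619], [-0.0047, -0.1524, -0.9883, 0.7324], [0.0, 0.0, 0.0, 1.0]]
side 510.57823437015725 282.4030922762422 209.49268393782782 [[0.9533, -0.1563, 0.2583, 0.3236], [-0.3019, -0.4969, 0.8136, -0.6697], [0.0012, -0.8536, -0.5209, 0.4871], [0.0, 0.0, 0.0, 1.0]]
{'time': 0.1, 'q': array([-1.00840228e+00,  2.55658644e-01,  1.07177578e-01, -4.19022385e-04,
       -1.42387335e+00, -2.84606225e-01]), 'qd': array([-0.00090198,  0.00040389,  0.00300698,  0.00263801, -0.0020604 ,
       -0.00085768]), 'joint_efforts': array([-1.49237101e-03, -3.87603021e+01,  2.38474005e+01,  5.37786752e+00,
       -3.83255276e-03,  2.24390618e-05]), 'tcp_pos': array([ 0.15078143, -0.52852263,  0.24751934]), 'tcp_rot': array([ 3.13998087e+00, -3.97423650e-05, -2.86386646e+00]), 'wrist_force': array([ 0.38574641,  1.11901744, -0.55844541]), 'torque': array([0.00951079, 0.04020858, 0.04120359]), 'opening': 0.08590753769837096}
```

View pics/top0.png

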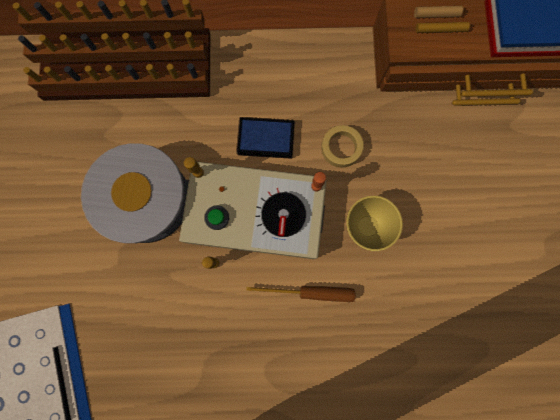

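View pics/side0.png

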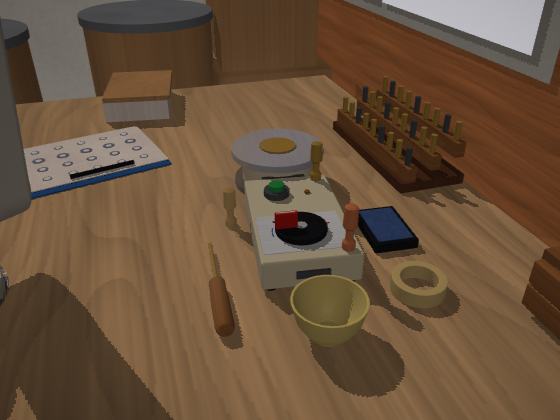

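Run:
```python
from h import *
print(env.nose_length)
c=env.read_camera('top'); im=c['img']; cv2.imwrite('pics/z0.png',cv2.resize(im[140:280,150:350],None,fx=4,fy=4,interpolation=cv2.INTER_CUBIC))
b,g,r=[im[:,:,i].astype(int) for i in range(3)]
def blob(m,x0,x1,y0,y1):
    k=np.zeros(m.shape,np.uint8); k[y0:y1,x0:x1]=m[y0:y1,x0:x1]
    v,u=np.nonzero(k); return u.mean(),v.mean(),len(u),k
gu=blob((g>r+40)&(g>b+30),190,240,195,240); print('green',gu[:3],atz(c,gu[0],gu[1],.07))
ru=blob((r>g+80)&(r>b+80),265,305,205,245); print('red',ru[:3],atz(c,ru[0],ru[1],.09))
dk=blob((r<60)&(g<60)&(b<60),255,312,185,245); 
cnt=max(cv2.findContours(dk[3],0,1)[0],key=cv2.contourArea); e=cv2.fitEllipse(cv2.convexHull(cnt)); print('disc',e,atz(c,*e[0],.067))
for p in [(194,164),(319,181)]: print(atz(c,*p,.1))
```

```text
0.017
green (np.float64(215.0904255319149), np.float64(216.35106382978722), 188) [0.54231022 0.0544676  0.07      ]
red (np.float64(281.2258064516129), np.float64(225.51612903225808), 62) [ 0.52151099 -0.0610515   0.09      ]
disc ((283.4029541015625, 214.09710693359375), (44.24747848510742, 44.395572662353516), 61.41309356689453) [ 0.54412963 -0.06527654  0.067     ]
[0.62924428 0.08574148 0.1       ]
[ 0.59483338 -0.12665699  0.1       ]
```

View pics/z0.png

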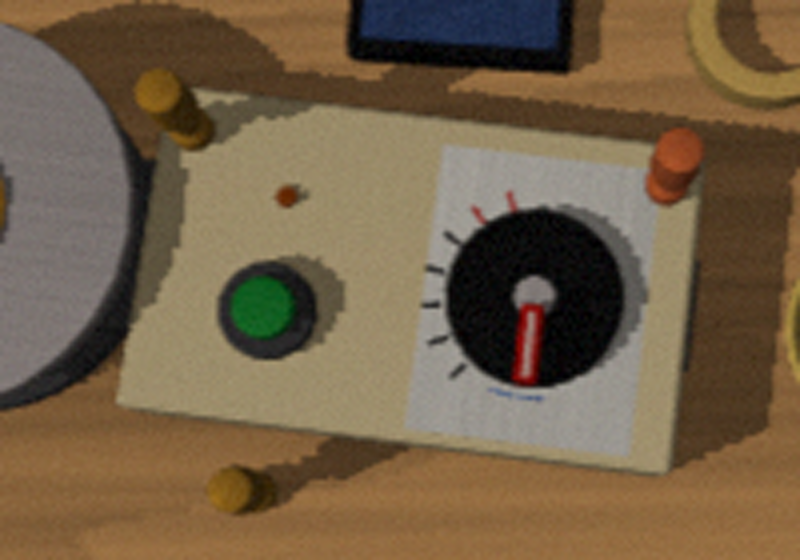

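The top views show the dial disc at about (283,214) and the fin pointing towards the robot, at about 11° of dial angle. The green button is at (215,216), and the two console stamps are at the far corners, clear of the fin's path. I'm moving in now.

Emit:
jog_arm(
  series=[
    [-1.5,1,0,0,0],
    [-3,2.1,0,0,0],
    [-3,2.1,0,0,0],
    [-3,2.1,0,0,0],
    [-3,2.1,0,0,0],
    [-3,2.1,0,0,0],
    [-3,2.1,0,0,0],
    [-3,2.1,0,0,0],
    [-3,2.1,0,0,0],
    [-3,2.1,0,0,0],
  ],
)

```text
time: 1.15
tcp_pos: [0.3709, -0.258, 0.2482]
tcp_rot: [3.141, -0.0, -2.864]
wrist_force: [1.1, -0.4, -0.1]
opening: 0.0002
```

Emit:
jog_arm(
  series=[
    [-3,2.1,0,0,0],
    [-3,2.1,0,0,0],
    [-3,2.1,0,0,0],
    [-3,2.1,0,0,0],
    [-3,2.1,0,0,0],
    [-2,1.4,0,0,0],
    [0,0,0,6.5,0],
    [0,0,0,6.5,0],
    [0,0,0,6.5,0],
    [0,0,0,6.5,0],
  ],
)

```text
time: 2.15
tcp_pos: [0.5011, -0.0981, 0.2479]
tcp_rot: [3.142, -0.001, 2.961]
wrist_force: [0.2, -0.1, 0.0]
opening: -0.0003
```

Emit:
jog_arm(
  series=[
    [-1.0,1.2,0,0,0],
    [0,0,2,0,0],
    [0,0,3,0,0],
    [0,0,3,0,0],
    [0,0,3,0,0],
    [0,0,1.5,0,0],
    [0,0,0.5,0,0],
    [0,0,0,0,0],
  ],
)

```text
time: 2.95
tcp_pos: [0.5132, -0.088, 0.1178]
tcp_rot: [-3.141, -0.001, 2.967]
wrist_force: [1.0, -0.5, -0.9]
opening: 0.0002
```

Run:
```python
from h import *
c=env.read_camera('side'); cv2.imwrite('pics/z1.png',cv2.resize(c['img'][100:290,200:400],None,fx=3,fy=3,interpolation=cv2.INTER_CUBIC))
s=env.state();print(s['tcp_pos'],s['wrist_force'])
for p in [(.544,-.065,.067),(.5135,-.088,.1),(.542,.0545,.07)]: u,v=proj(c,p);print(u,v,(u-200)*3,(v-100)*3)
```

```text
[ 0.51378957 -0.08811283  0.11876776] [ 0.02640899 -0.66035181  0.05741276]
300.41194454149485 225.2058315740217 301.23583362448454 375.6174947220651
285.9197093115239 217.71160584107514 257.75912793457167 353.1348175232254
275.9512647186255 187.00770249309718 227.85379415587653 261.0231074792915
```

View pics/z1.png

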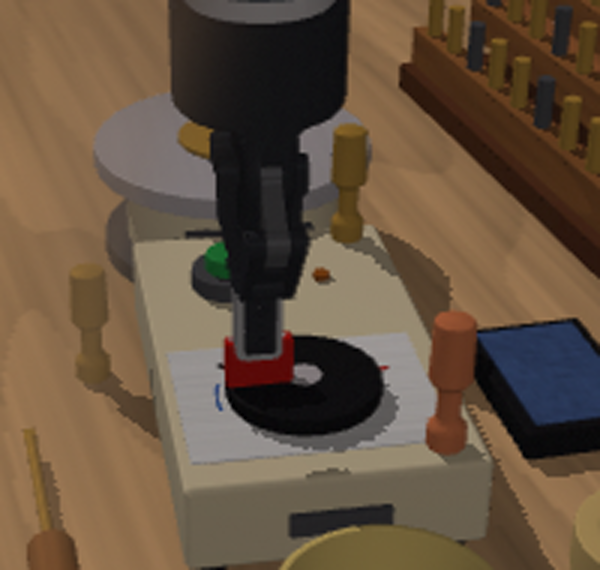

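The side view shows the closed fingertip at (258,355), in front of the fin on the anticlockwise side, and just above its top edge. I'll lower it and make contact.

Emit:
jog_arm(
  series=[
    [0,0,1.2,0,0],
    [0,0,1.0,0,0],
    [0,0,0.3,0,0],
    [0,0,0,0,0],
    [0,0.3,0,0,0],
    [0,0.2,0,0,0],
    [0,0.1,0,0,0],
    [0,0.1,0,0,0],
    [0,0,0,0,0],
  ],
)

```text
time: 3.9
tcp_pos: [0.5145, -0.0812, 0.0934]
tcp_rot: [3.141, 0.0, 2.966]
wrist_force: [-0.3, 0.1, -0.6]
opening: 0.0003
```

Emit:
jog_arm(
  series=[
    [0.17,0.24,0,5,0],
    [0.17,0.24,0,5,0],
    [0.17,0.24,0,5,0],
    [0,0,0,0,0],
  ],
)

```text
time: 4.3
tcp_pos: [0.5113, -0.0729, 0.0934]
tcp_rot: [3.141, 0.0, 2.703]
wrist_force: [-0.1, 0.5, -0.3]
opening: -0.0003
```

```bash
cat >> h.py <<'E'
def rep():
    s=env.state(); p=s['tcp_pos']-np.array([.544,-.065,0]); a=s['tcp_rot'][2]
    u=np.array([np.cos(a),np.sin(a)]); n=np.array([np.sin(a),-np.cos(a)]); f=s['wrist_force']
    print('t',s['time'],'theta_tool',round(181.7-np.degrees(a)%360,2),'r,off mm',1e3*p[:2]@u,1e3*p[:2]@n,'z',p[2],'F r,t,z',f[:2]@u,f[:2]@n,f[2],'Mz',s['torque'][2])
def fin(f=None):
    c=env.read_camera('top'); im=c['img'].astype(int); b,g,r=im[:,:,0],im[:,:,1],im[:,:,2]
    m=(r>g+60)&(r>b+60); k=np.zeros(m.shape,bool); k[185:240,255:312]=m[185:240,255:312]; v,u=np.nonzero(k)
    if f: cv2.imwrite('pics/'+f,cv2.resize(c['img'][140:280,150:350],None,fx=4,fy=4,interpolation=cv2.INTER_CUBIC))
    if len(u)<5: print('no red');return
    p=atz(c,u.mean(),v.mean(),.09)-np.array([.544,-.065,.09]); print('fin theta~',181.7-np.degrees(np.arctan2(p[1],p[0])),len(u))
E
python3 -c "
from h import *
rep();fin('z2.png')"
```

```text
t 4.3 theta_tool 26.81 r,off mm 26.25423722318082 -21.060216475693228 z 0.09335489440499892 F r,t,z 0.29638748236575746 0.41669747068922003 -0.3429665295449087 Mz 0.03833447902755278
no red
```

View pics/z2.png

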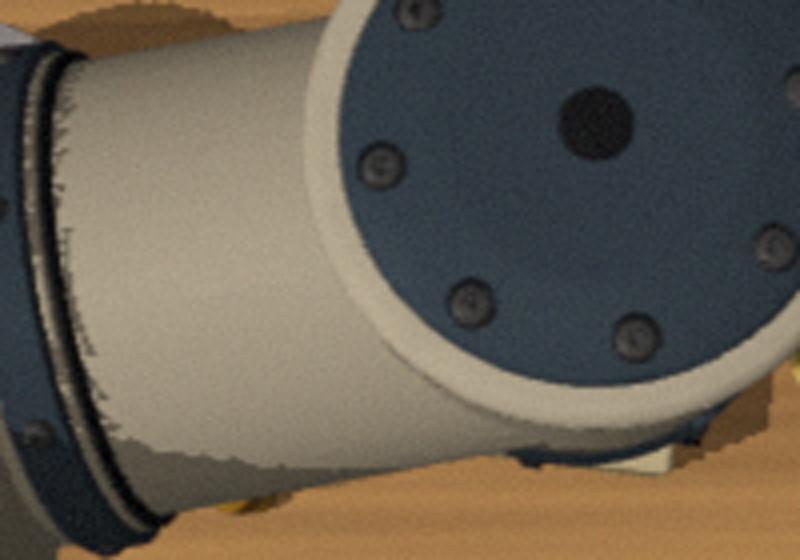

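The arm hides the dial from the top camera, so I'll feel for the clicks in small steps.

Emit:
jog_arm(
  series=[
    [0.09,0.115,0,2.5,0],
    [0,0,0,0,0],
  ],
)

```text
time: 4.55
tcp_pos: [0.511, -0.0717, 0.0933]
tcp_rot: [3.142, 0.0, 2.662]
wrist_force: [0.1, 0.3, -0.5]
opening: 0.0001
```

Emit:
jog_arm(
  series=[
    [0.09,0.115,0,2.5,0],
    [0,0,0,0,0],
  ],
)

```text
time: 4.75
tcp_pos: [0.5108, -0.0703, 0.0933]
tcp_rot: [3.142, 0.0, 2.618]
wrist_force: [-0.4, 1.5, -1.2]
opening: 0.0001
```

Emit:
jog_arm(
  series=[
    [0.09,0.115,0,2.5,0],
    [0,0,0,0,0],
  ],
)

```text
time: 4.95
tcp_pos: [0.5106, -0.0688, 0.0933]
tcp_rot: [3.142, -0.0, 2.575]
wrist_force: [-0.1, 0.2, 0.4]
opening: -0.0002
```

Emit:
jog_arm(
  series=[
    [0.09,0.115,0,2.5,0],
    [0,0,0,0,0],
  ],
)

```text
time: 5.15
tcp_pos: [0.5104, -0.0674, 0.0933]
tcp_rot: [3.142, 0.0, 2.531]
wrist_force: [-0.5, -0.4, -0.5]
opening: -0.0
```

```bash
python3 -c "
from h import *
rep();c=env.read_camera('side'); cv2.imwrite('pics/z3.png',cv2.resize(c['img'][150:260,220:360],None,fx=5,fy=5,interpolation=cv2.INTER_CUBIC))"
```

```text
t 5.15 theta_tool 36.67 r,off mm 26.129122232066084 -21.19687299366233 z 0.09329071121014505 F r,t,z 0.19943126801689018 -0.5802060590914112 -0.5054654771772448 Mz -0.04028426187889858
```

View pics/z3.png

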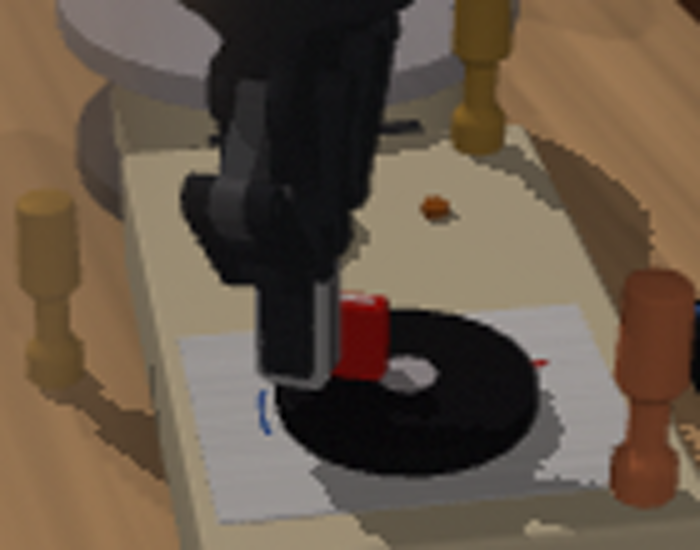

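```bash
cat >> h.py <<'E'
def sidefin(f=None):
    c=env.read_camera('side'); im=c['img'].astype(int); b,g,r=im[:,:,0],im[:,:,1],im[:,:,2]
    if f: cv2.imwrite('pics/'+f,cv2.resize(c['img'][150:260,220:360],None,fx=5,fy=5,interpolation=cv2.INTER_CUBIC))
    m=((r>100)&(r>2.2*g)&(r>2.2*b)).astype(np.uint8); m[:170]=0; m[250:]=0; m[:,:250]=0; m[:,340:]=0
    n,l,st,_=cv2.connectedComponentsWithStats(m); i=1+np.argmax(st[1:,4]); m=(l==i); print('red bbox',st[i])
    res=[]
    for du in range(-2,4):
      for dv in range(-1,4):
       for t in range(0,150,2):
        a=np.radians(181.7-t); u=np.array([np.cos(a),np.sin(a)]); w=np.array([-u[1],u[0]])
        P=[proj(c,[*(np.array([.544,-.065])+q*u+s*w),z]) for q in(6,40) for s in(-5,5) for z in(.067,.092) for q,s in[(q/1e3,s/1e3)]]
        k=np.zeros(m.shape,np.uint8); cv2.fillConvexPoly(k,cv2.convexHull(np.round(np.array(P)+[du,dv]).astype(np.int32)),1)
        res.append(((m&(k>0)).sum()/(m|(k>0)).sum(),t,du,dv))
    res.sort(reverse=True); print(res[:5])
E
python3 -c "
from h import *
sidefin()"
```

```text
red bbox [288 209   9   4  17]
[(np.float64(0.1), 82, -2, -1), (np.float64(0.0967741935483871), 80, -1, -1), (np.float64(0.0967741935483871), 80, -2, -1), (np.float64(0.09090909090909091), 78, -1, -1), (np.float64(0.09090909090909091), 78, -2, -1)]
```

Emit:
jog_arm(
  series=[
    [0.09,0.115,0,2.5,0],
    [0,0,0,0,0],
  ],
)

```text
time: 5.45
tcp_pos: [0.5102, -0.0662, 0.0933]
tcp_rot: [-3.141, 0.0, 2.487]
wrist_force: [-0.1, -1.6, 0.2]
opening: -0.0001
```

Emit:
jog_arm(
  series=[
    [0.09,0.115,0,2.5,0],
    [0,0,0,0,0],
  ],
)

```text
time: 5.65
tcp_pos: [0.5099, -0.0651, 0.0933]
tcp_rot: [-3.14, 0.0, 2.444]
wrist_force: [-0.8, -4.1, 1.1]
opening: 0.0002
```

```bash
python3 -c "
from h import *
rep();sidefin()"
```

```text
t 5.65 theta_tool 41.69 r,off mm 25.99685005692798 -21.997595560532027 z 0.09329125098039102 F r,t,z -2.0000359278118496 -3.6471633583984584 1.1195087867054792 Mz -0.021904468247418072
red bbox [287 209  10   4  21]
[(np.float64(0.10236220472440945), 80, -2, -1), (np.float64(0.0967741935483871), 82, -2, -1), (np.float64(0.0962962962962963), 78, -1, -1), (np.float64(0.0962962962962963), 78, -2, -1), (np.float64(0.09375), 80, -1, -1)]
```

```bash
sed -i 's/(r>100)&(r>2.2\*g)&(r>2.2\*b)/(r>70)\&(r>2.5*g)\&(r>2.5*b)/' h.py; python3 -c "
from h import *
sidefin()"
```

```text
red bbox [286 209  12  17 146]
[(np.float64(0.5388349514563107), 60, -2, -1), (np.float64(0.5388349514563107), 58, -2, -1), (np.float64(0.5255813953488372), 56, -2, -1), (np.float64(0.5240384615384616), 60, -2, 0), (np.float64(0.5240384615384616), 58, -2, 0)]
```

Emit:
jog_arm(
  series=[
    [0.09,0.115,0,2.5,0],
    [0,0,0,0,0],
  ],
)

```text
time: 5.95
tcp_pos: [0.5103, -0.063, 0.0933]
tcp_rot: [3.142, -0.0, 2.399]
wrist_force: [-1.0, -1.9, 0.4]
opening: -0.0001
```

```bash
python3 -c "
from h import *
rep();sidefin()"
```

```text
t 5.95 theta_tool 44.23 r,off mm 26.23198079909227 -21.312294899438623 z 0.09326258075414288 F r,t,z -0.5864456700072666 -2.1077524916500088 0.3538706649516796 Mz 0.021342659351911278
red bbox [285 209  13  16 151]
[(np.float64(0.5707317073170731), 60, -2, -1), (np.float64(0.5707317073170731), 58, -2, -1), (np.float64(0.5560747663551402), 56, -2, -1), (np.float64(0.5454545454545454), 62, -2, -1), (np.float64(0.5406698564593302), 60, -2, 0)]
```

Emit:
jog_arm(
  series=[
    [0.09,0.115,0,2.5,0],
    [0,0,0,0,0],
  ],
)

```text
time: 6.2
tcp_pos: [0.5106, -0.0611, 0.0933]
tcp_rot: [3.141, -0.0, 2.356]
wrist_force: [-0.4, -0.9, 0.9]
opening: -0.0001
```

```bash
python3 -c "
from h import *
rep();sidefin('z4.png')"
```

```text
t 6.2 theta_tool 46.71 r,off mm 26.38001607990074 -20.83358342729814 z 0.09327701958246175 F r,t,z -0.325441150958999 -0.9438404983981351 0.9000409934909261 Mz 0.007746617871020999
red bbox [286 209  12  16 168]
[(np.float64(0.6142857142857143), 60, -2, -1), (np.float64(0.6142857142857143), 58, -2, -1), (np.float64(0.6055045871559633), 56, -2, -1), (np.float64(0.596244131455399), 62, -2, -1), (np.float64(0.5885167464114832), 64, -2, -1)]
```

View pics/z4.png

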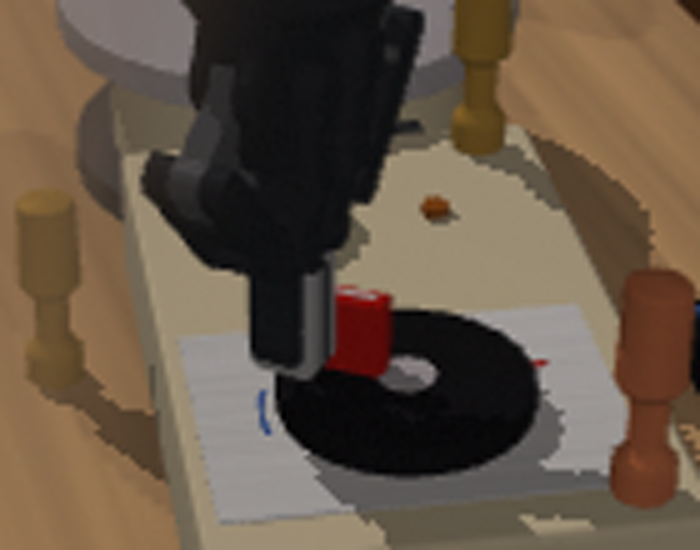

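Emit:
jog_arm(
  series=[
    [0.09,0.115,0,2.5,0],
    [0,0,0,0,0],
  ],
)

```text
time: 6.45
tcp_pos: [0.511, -0.0596, 0.0933]
tcp_rot: [3.141, -0.0, 2.313]
wrist_force: [0.0, 0.8, -0.4]
opening: -0.0003
```

```bash
python3 -c "
from h import *
rep();sidefin()"
```

```text
t 6.45 theta_tool 49.2 r,off mm 26.270515181159453 -20.71227437738521 z 0.09329452309213304 F r,t,z 0.5735403858795642 0.5267373413706352 -0.3557469650424519 Mz -0.016869062327308566
red bbox [286 207  13  18 178]
[(np.float64(0.6355140186915887), 62, -2, -1), (np.float64(0.635), 68, -2, -1), (np.float64(0.6326530612244898), 70, -2, -1), (np.float64(0.6285714285714286), 64, -2, -1), (np.float64(0.6232558139534884), 60, -2, -1)]
```

Emit:
jog_arm(
  series=[
    [0.09,0.115,0,2.5,0],
    [0,0,0,0,0],
  ],
)

```text
time: 6.7
tcp_pos: [0.5111, -0.0584, 0.0933]
tcp_rot: [3.141, 0.0, 2.269]
wrist_force: [-0.6, 1.4, -0.7]
opening: -0.0002
```

```bash
python3 -c "
from h import *
rep();sidefin('z5.png')"
```

```text
t 6.7 theta_tool 51.7 r,off mm 26.21920364320397 -20.925796854812205 z 0.09331974817430048 F r,t,z 1.4285839659097777 0.4195974653620637 -0.6894466657754853 Mz 0.045731963079766826
red bbox [286 207  13  18 178]
[(np.float64(0.6355140186915887), 62, -2, -1), (np.float64(0.635), 68, -2, -1), (np.float64(0.6326530612244898), 70, -2, -1), (np.float64(0.6285714285714286), 64, -2, -1), (np.float64(0.6232558139534884), 60, -2, -1)]
```

View pics/z5.png

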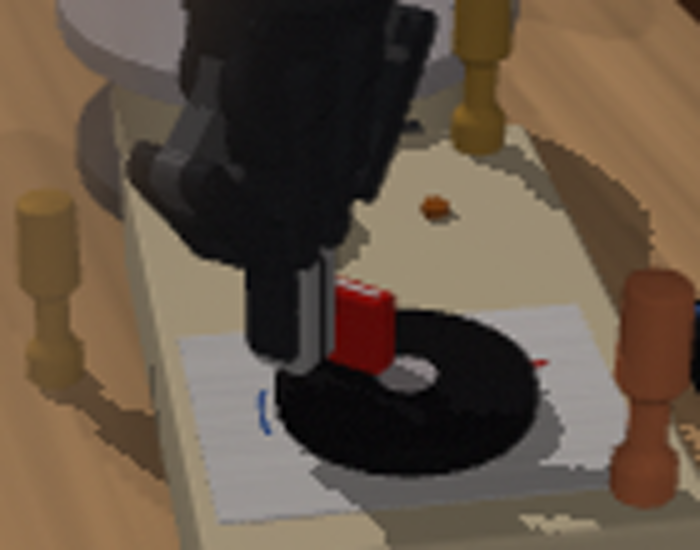

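Click 1 felt: the force rose, eased to zero, and the fin then stayed still while the tool moved on. The tip-over came at tool angle ≈48°, so I expect the next ones near 68°, 88° and 108°.

Emit:
jog_arm(
  series=[
    [0.09,0.115,0,2.5,0],
    [0.09,0.115,0,2.5,0],
    [0,0,0,0,0],
  ],
)

```text
time: 7.05
tcp_pos: [0.5117, -0.0557, 0.0933]
tcp_rot: [3.141, 0.0, 2.182]
wrist_force: [0.3, -0.4, -0.5]
opening: -0.0003
```

Emit:
jog_arm(
  series=[
    [0.09,0.115,0,2.5,0],
    [0,0,0,0,0],
  ],
)

```text
time: 7.25
tcp_pos: [0.5118, -0.0545, 0.0932]
tcp_rot: [-3.141, -0.0, 2.138]
wrist_force: [-0.8, -0.7, 0.1]
opening: -0.0004
```

Emit:
jog_arm(
  series=[
    [0.09,0.115,0,2.5,0],
    [0,0,0,0,0],
  ],
)

```text
time: 7.45
tcp_pos: [0.5119, -0.0536, 0.0932]
tcp_rot: [-3.14, 0.0, 2.095]
wrist_force: [-2.6, -1.8, 0.5]
opening: 0.0002
```

Emit:
jog_arm(
  series=[
    [0.09,0.115,0,2.5,0],
    [0,0,0,0,0],
  ],
)

```text
time: 7.65
tcp_pos: [0.5125, -0.0521, 0.0932]
tcp_rot: [-3.14, -0.0, 2.051]
wrist_force: [-3.2, -3.0, 1.0]
opening: 0.0001
```

```bash
python3 -c "
from h import *
rep();sidefin()"
```

```text
t 7.65 theta_tool 64.18 r,off mm 26.051410355557035 -21.9840570300632 z 0.09320756216758709 F r,t,z -1.1985623444385693 -4.210124903263901 1.0164811204447322 Mz 0.018394361297359565
red bbox [285 207  14  17 182]
[(np.float64(0.6476190476190476), 64, -2, -1), (np.float64(0.6465116279069767), 62, -2, -1), (np.float64(0.6386138613861386), 68, -2, -1), (np.float64(0.6342592592592593), 60, -2, -1), (np.float64(0.6342592592592593), 58, -2, -1)]
```

Emit:
jog_arm(
  series=[
    [0.09,0.115,0,2.5,0],
    [0,0,0,0,0],
  ],
)

```text
time: 7.9
tcp_pos: [0.5138, -0.0501, 0.0933]
tcp_rot: [3.141, -0.0, 2.007]
wrist_force: [-1.8, -0.3, 0.5]
opening: 0.0001
```

```bash
python3 -c "
from h import *
rep();sidefin()"
```

```text
t 7.9 theta_tool 66.69 r,off mm 26.32779342940293 -21.077511884443435 z 0.09326559511353924 F r,t,z 0.4755618845265581 -1.7297270617645728 0.5451674804929626 Mz 0.0326690106981451
red bbox [285 206  15  18 181]
[(np.float64(0.65), 68, -2, -1), (np.float64(0.6479591836734694), 70, -2, -1), (np.float64(0.6368159203980099), 66, -2, -1), (np.float64(0.6350710900473934), 64, -2, -1), (np.float64(0.6321243523316062), 72, -2, -1)]
```

Emit:
jog_arm(
  series=[
    [0.09,0.115,0,2.5,0],
    [0,0,0,0,0],
  ],
)

```text
time: 8.15
tcp_pos: [0.5149, -0.0487, 0.0934]
tcp_rot: [3.14, 0.0, 1.964]
wrist_force: [-0.8, -0.0, -0.3]
opening: 0.0001
```

```bash
python3 -c "
from h import *
rep();sidefin()"
```

```text
t 8.15 theta_tool 69.19 r,off mm 26.22886621986433 -20.610153731706085 z 0.09338838780735138 F r,t,z 0.2949692647250699 -0.7958112436357958 -0.28840771411963084 Mz -0.015810000619934615
red bbox [287 205  13  19 179]
[(np.float64(0.6565656565656566), 68, -2, -1), (np.float64(0.654639175257732), 70, -2, -1), (np.float64(0.6515151515151515), 66, -2, -1), (np.float64(0.6507936507936508), 76, -2, -1), (np.float64(0.6507936507936508), 74, -2, -1)]
```

Emit:
jog_arm(
  series=[
    [0.09,0.115,0,2.5,0],
    [0,0,0,0,0],
  ],
)

```text
time: 8.4
tcp_pos: [0.5155, -0.0475, 0.0934]
tcp_rot: [3.141, 0.0, 1.92]
wrist_force: [0.7, -0.7, 0.6]
opening: -0.0002
```

```bash
python3 -c "
from h import *
rep();sidefin()"
```

```text
t 8.4 theta_tool 71.69 r,off mm 26.161873032598912 -20.83021575866396 z 0.09340256576796295 F r,t,z -0.9018374114045224 0.46667279053751837 0.5922844572447603 Mz 0.006661954087023418
red bbox [287 204  14  20 183]
[(np.float64(0.6517412935323383), 68, -1, -1), (np.float64(0.6467661691542289), 66, -1, -1), (np.float64(0.6414141414141414), 70, -1, -1), (np.float64(0.6291079812206573), 64, -1, -1), (np.float64(0.6205128205128205), 76, -2, -1)]
```

Emit:
jog_arm(
  series=[
    [0.09,0.115,0,2.5,0],
    [0,0,0,0,0],
  ],
)

```text
time: 8.65
tcp_pos: [0.516, -0.0464, 0.0933]
tcp_rot: [3.141, 0.0, 1.876]
wrist_force: [0.2, 0.1, -0.0]
opening: -0.0002
```

```bash
python3 -c "
from h import *
rep();sidefin('z6.png')"
```

```text
t 8.65 theta_tool 74.2 r,off mm 26.140265630102057 -21.122721263890508 z 0.09330961317626038 F r,t,z 0.022809763052169366 0.16471504539980503 -0.011009967865206863 Mz -0.042185622173444244
red bbox [287 205  14  19 179]
[(np.float64(0.6649746192893401), 68, -1, -1), (np.float64(0.6598984771573604), 66, -1, -1), (np.float64(0.654639175257732), 70, -1, -1), (np.float64(0.6411483253588517), 64, -1, -1), (np.float64(0.6335078534031413), 76, -2, -1)]
```

View pics/z6.png

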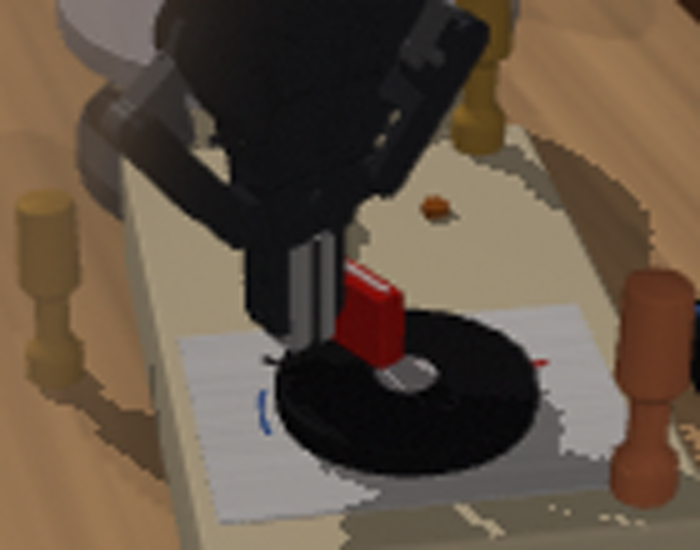

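Click 2: the fin fits about 68–70° and the force is zero. I'm going on to the third click.

Emit:
jog_arm(
  series=[
    [0.09,0.115,0,2.5,0],
    [0.09,0.115,0,2.5,0],
    [0,0,0,0,0],
  ],
)

```text
time: 9.0
tcp_pos: [0.5205, -0.0608, 0.0927]
tcp_rot: [3.139, -0.028, 1.807]
wrist_force: [0.4, 0.7, 0.8]
opening: 0.0003
```

Emit:
jog_arm(
  series=[
    [0.09,0.115,0,2.5,0],
    [0,0,0,0,0],
  ],
)

```text
time: 9.2
tcp_pos: [0.5222, -0.0675, 0.0921]
tcp_rot: [3.139, -0.043, 1.775]
wrist_force: [0.2, -0.3, 0.4]
opening: -0.0003
```

Emit:
jog_arm(
  series=[
    [0.09,0.115,0,2.5,0],
    [0,0,0,0,0],
  ],
)

```text
time: 9.4
tcp_pos: [0.5238, -0.0744, 0.0914]
tcp_rot: [3.139, -0.057, 1.743]
wrist_force: [-0.0, -0.2, 0.4]
opening: -0.0001
```

Emit:
jog_arm(
  series=[
    [0.09,0.115,0,2.5,0],
    [0,0,0,0,0],
  ],
)

```text
time: 9.6
tcp_pos: [0.5251, -0.0815, 0.0905]
tcp_rot: [3.14, -0.071, 1.712]
wrist_force: [-0.4, -0.6, 0.1]
opening: 0.0003
```

```bash
python3 -c "
from h import *
rep();sidefin()"
```

```text
t 9.6 theta_tool 83.62 r,off mm -13.696576953953416 -21.00883149783085 z 0.09045902046086453 F r,t,z -0.5726144587823179 -0.517205490347996 0.09214091023671708 Mz 0.016961107043335047
red bbox [327 222   2   1   2]
[(np.float64(0.0), 148, 3, 3), (np.float64(0.0), 148, 3, 2), (np.float64(0.0), 148, 3, 1), (np.float64(0.0), 148, 3, 0), (np.float64(0.0), 148, 3, -1)]
```

Emit:
jog_arm(
  series=[
    [0.09,0.115,0,2.5,0],
    [0,0,0,0,0],
  ],
)

```text
time: 9.85
tcp_pos: [0.5262, -0.0887, 0.0894]
tcp_rot: [3.14, -0.086, 1.681]
wrist_force: [0.1, 0.7, 0.1]
opening: 0.0001
```

```bash
python3 -c "
from h import *
rep();sidefin()"
```

```text
t 9.85 theta_tool 85.41 r,off mm -21.63660404787575 -20.256140095300786 z 0.08935266777615226 F r,t,z 0.6863666315443671 0.22327471071785182 0.11349751968090957 Mz 0.0036984649622362918
red bbox [327 222   2   1   2]
[(np.float64(0.0), 148, 3, 3), (np.float64(0.0), 148, 3, 2), (np.float64(0.0), 148, 3, 1), (np.float64(0.0), 148, 3, 0), (np.float64(0.0), 148, 3, -1)]
```

Emit:
jog_arm(
  series=[
    [0.09,0.115,0,2.5,0],
    [0,0,0,0,0],
  ],
)

```text
time: 10.1
tcp_pos: [0.5271, -0.0961, 0.088]
tcp_rot: [-3.141, -0.1, 1.649]
wrist_force: [1.0, 0.9, -1.1]
opening: -0.0001
```

```bash
python3 -c "
from h import *
rep();sidefin()"
```

```text
t 10.1 theta_tool 87.21 r,off mm -29.696019747969135 -19.25094635972697 z 0.08803803915940339 F r,t,z 0.8404371183236478 1.0697821541261832 -1.0695704612471177 Mz -0.009600082494007402
red bbox [283 201   2   4   7]
[(np.float64(0.0), 148, 3, 3), (np.float64(0.0), 148, 3, 2), (np.float64(0.0), 148, 3, 1), (np.float64(0.0), 148, 3, 0), (np.float64(0.0), 148, 3, -1)]
```

Emit:
jog_arm(
  series=[
    [0.09,0.115,0,2.5,0],
    [0,0,0,0,0],
  ],
)

```text
time: 10.35
tcp_pos: [0.5277, -0.1036, 0.0865]
tcp_rot: [-3.14, -0.115, 1.618]
wrist_force: [-0.7, -0.4, -0.6]
opening: 0.0
```

```bash
python3 -c "
from h import *
rep();sidefin()"
```

```text
t 10.35 theta_tool 89.0 r,off mm -37.74128248599118 -18.058253983866873 z 0.086517555232083 F r,t,z -0.3827195657745831 -0.6961854271464274 -0.5946663233500415 Mz 0.02475115323600861
red bbox [283 201   4   7  24]
[(np.float64(0.0), 148, 3, 3), (np.float64(0.0), 148, 3, 2), (np.float64(0.0), 148, 3, 1), (np.float64(0.0), 148, 3, 0), (np.float64(0.0), 148, 3, -1)]
```

The arm went off the planned path, which suggests a joint limit. I'll check the joints and the picture before moving again.

```bash
python3 -c "
from h import *
s=env.state();print(np.round(s['q'],3),s['tcp_pos'],s['tcp_rot'])
c=env.read_camera('side'); cv2.imwrite('pics/z7.png',cv2.resize(c['img'][100:290,200:400],None,fx=3,fy=3,interpolation=cv2.INTER_CUBIC))"
```

```text
[ 0.02   0.359 -0.131 -0.129 -1.089 -3.053] [ 0.52775096 -0.10327888  0.0866158 ] [-3.13979218 -0.11436034  1.61890002]
```

View pics/z7.png

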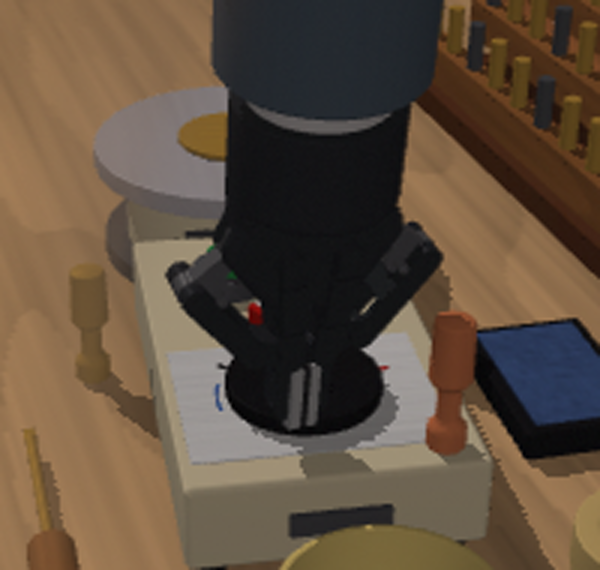

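Emit:
jog_arm(
  series=[
    [0,0,-1,-3,0],
    [0,0,-2,-4,0],
  ],
)

```text
time: 10.65
tcp_pos: [0.5269, -0.1058, 0.1155]
tcp_rot: [3.132, -0.115, 1.745]
wrist_force: [-0.3, -0.1, -0.3]
opening: -0.0002
```

```bash
python3 -c "
from h import *
s=env.state();print(np.round(s['q'],3),s['tcp_pos'],s['tcp_rot'])"
```

```text
[ 0.015  0.334 -0.089 -0.125 -1.16  -2.932] [ 0.5268563  -0.10581731  0.11545539] [ 3.13239874 -0.11451257  1.74527384]
```

The last joint reached its range end (−3.05), which pushed the arm off path and left a 6.6° tilt. I'll lift, unwind it half a turn and carry on with the gripper turned round.

Emit:
jog_arm(
  series=[
    [0,0,-3,0,0],
    [0,0,-3,0,0],
    [0,0,-3,-5,0],
    [0,0,0,-8,0],
    [0,0,0,-8,0],
    [0,0,0,-8,0],
    [0,0,0,-8,0],
    [0,0,0,-8,0],
    [0,0,0,-8,0],
    [0,0,0,-8,0],
  ],
)

```text
time: 11.65
tcp_pos: [0.5286, -0.1162, 0.206]
tcp_rot: [3.036, -0.043, 2.816]
wrist_force: [-0.5, 0.1, -0.5]
opening: -0.0
```

Emit:
jog_arm(
  series=[
    [0,0,0,-8,0],
    [0,0,0,-8,0],
    [0,0,0,-8,0],
    [0,0,0,-8,0],
    [0,0,0,-8,0],
    [0,0,0,-8,0],
    [0,0,0,-8,0],
    [0,0,0,-8,0],
    [0,0,0,-8,0],
    [0,0,0,-8,0],
  ],
)

```text
time: 12.65
tcp_pos: [0.5286, -0.1162, 0.206]
tcp_rot: [3.08, 0.096, -2.077]
wrist_force: [-0.5, 0.3, 0.3]
opening: -0.0004
```

Emit:
jog_arm(
  series=[
    [0,0,0,-8,0],
    [0,0,0,-8,0],
    [0,0,0,-8,0],
    [0,0,0,-8,0],
    [0,0,0,-8,0],
    [0,0,0,-4.7,0],
    [0,0,0,0,0],
  ],
)

```text
time: 13.35
tcp_pos: [0.5286, -0.1162, 0.206]
tcp_rot: [-3.118, 0.112, -1.297]
wrist_force: [-0.7, -0.2, 0.0]
opening: -0.0002
```

```bash
python3 -c "
from h import *
from scipy.spatial.transform import Rotation as Ro
s=env.state();print(np.round(s['q'],3),s['tcp_pos'],s['tcp_rot']);R=Ro.from_euler('xyz',s['tcp_rot']).as_matrix();print(R.round(3))
tip=s['tcp_pos']+.017*R[:,2];print('tip',tip)
fin('z8.png'); sidefin()"
```

```text
[-0.004  0.278  0.071 -0.116 -1.373  0.299] [ 0.52858361 -0.11620383  0.20599948] [-3.11783694  0.11168181 -1.29738901]
[[ 0.268 -0.963 -0.007]
 [-0.957 -0.267  0.114]
 [-0.111 -0.024 -0.993]]
tip [ 0.52846099 -0.11427104  0.18911016]
fin theta~ 71.0560313434648 91
red bbox [283 201  18  23 263]
[(np.float64(0.5316901408450704), 62, -1, -1), (np.float64(0.5304659498207885), 64, -1, -1), (np.float64(0.5147058823529411), 68, -1, -1), (np.float64(0.5147058823529411), 68, -2, -1), (np.float64(0.5110294117647058), 66, -1, -1)]
```

The fin still reads about 71°, so it rests in the second click. Now I'll work out the re-entry.

```bash
cat >> h.py <<'E'
from scipy.spatial.transform import Rotation as Ro
D=np.array([.544,-.065]); L=.0085
def ft(th,r,off,z):
    a=np.radians(181.7-th); u=np.array([np.cos(a),np.sin(a)]); n=np.array([u[1],-u[0]]); return np.array([*(D+r*u-off*n),z])
def cur():
    s=env.state(); R=Ro.from_euler('xyz',s['tcp_rot']).as_matrix(); return s,R,s['tcp_pos']+L*R[:,2]
def th(R): return 181.7-np.degrees(np.arctan2(-R[1,0],-R[0,0]))
def plan(R,p,t): return np.round(100*R.T@(t-p),2)
def rep2():
    s,R,p=cur(); t=th(R); a=np.radians(181.7-t); u=np.array([np.cos(a),np.sin(a)]); n=np.array([u[1],-u[0]]); f=s['wrist_force']; d=p[:2]-D
    print('t',s['time'],'th',t.round(2),'r,off',1e3*d@u,1e3*d@n,'z',p[2],'F r,t,z',np.round([f[:2]@u,f[:2]@n,f[2]],1),'q6',s['q'][5].round(2))
E
python3 - <<'E'
from h import *
s,R,p=cur(); t=th(R); print(t)
rep2()
A=ft(t,.026,.028,.17); B=ft(t,.026,.028,.084); C=ft(t,.026,.0215,.084)
print(plan(R,p,A),plan(R,A,B),plan(R,B,C))
for k in range(0,35,5):
    dR=Ro.from_rotvec([0,0,np.radians(k)]); Rk=R@dR.as_matrix()
    # rotation acts about TCP: ref point stays on axis
    print(k,plan(Rk,ft(t+k,.026,.021,.084),ft(t+k+2.5,.026,.021,.084)))
E
```

```text
76.20671247086676
t 13.45 th 76.21 r,off -44.313250754598045 -28.310524948056155 z 0.1975314979367984 F r,t,z [ 0.9  0.4 -0.5] q6 0.3
[-6.68  0.05  3.52] [0.96 0.2  8.54] [-0.   -0.65  0.02]
0 [-0.09 -0.12  0.01]
5 [-0.09 -0.12  0.01]
10 [-0.09 -0.12  0.01]
15 [-0.09 -0.12  0.01]
20 [-0.09 -0.12  0.01]
25 [-0.09 -0.12  0.01]
30 [-0.09 -0.12  0.01]
```

Emit:
jog_arm(
  series=[
    [-2.2,0,1.2,0,0],
    [-2.2,0,1.2,0,0],
    [-2.28,0.05,1.12,0,0],
    [0,0,0,0,0],
  ],
)

```text
time: 13.85
tcp_pos: [0.5087, -0.0465, 0.1774]
tcp_rot: [-3.12, 0.113, -1.298]
wrist_force: [-0.3, 0.7, 0.2]
opening: -0.0
```

Emit:
jog_arm(
  series=[
    [0.22,0.05,2,0,0],
    [0.22,0.05,2,0,0],
    [0.22,0.05,2,0,0],
    [0.15,0.03,1.3,0,0],
    [0.1,0.02,0.84,0,0],
    [0.05,0,0.4,0,0],
    [0,0,0,0,0],
  ],
)

```text
time: 14.55
tcp_pos: [0.5102, -0.0488, 0.0925]
tcp_rot: [-3.118, 0.112, -1.299]
wrist_force: [-0.1, -0.5, 0.4]
opening: 0.0001
```

```bash
python3 -c "
from h import *
rep2();sidefin();s,R,p=cur();print(plan(R,p,ft(th(R),.026,.021,.084)))"
```

```text
t 14.55 th 76.12 r,off 25.643465976871276 -27.973737617609416 z 0.08402499263356444 F r,t,z [-0.5 -0.2  0.4] q6 0.2
red bbox [284 203  17  21 220]
[(np.float64(0.6), 64, -1, -1), (np.float64(0.5934959349593496), 62, -1, -1), (np.float64(0.5930735930735931), 66, -1, -1), (np.float64(0.5905172413793104), 68, -1, -1), (np.float64(0.5769230769230769), 68, -2, -1)]
[-0.03 -0.67  0.07]
```

Next I'll move to the usual offset, then take 2.5° steps through click 3, checking as I go.

Emit:
jog_arm(
  series=[
    [0,-0.35,0.02,0,0],
    [0,-0.35,0.02,0,0],
    [0,0,0,0,0],
  ],
)

```text
time: 14.9
tcp_pos: [0.5176, -0.0465, 0.0926]
tcp_rot: [-3.117, 0.111, -1.298]
wrist_force: [-0.0, 0.7, -0.5]
opening: -0.0001
```

Emit:
jog_arm(
  series=[
    [-0.09,-0.12,0,2.5,0],
    [0,0,0,0,0],
  ],
)

```text
time: 15.1
tcp_pos: [0.5178, -0.0455, 0.0925]
tcp_rot: [-3.123, 0.112, -1.342]
wrist_force: [-0.4, -0.5, 0.4]
opening: 0.0
```

Emit:
jog_arm(
  series=[
    [-0.09,-0.12,0.01,2.5,0],
    [0,0,0,0,0],
  ],
)

```text
time: 15.3
tcp_pos: [0.5181, -0.0446, 0.0925]
tcp_rot: [-3.129, 0.113, -1.386]
wrist_force: [-3.5, -1.4, 2.4]
opening: -0.0
```

```bash
python3 -c "
from h import *
rep2();sidefin()"
```

```text
t 15.3 th 81.08 r,off 25.733569088260545 -21.569144562859464 z 0.08404240581234389 F r,t,z [-0.8 -3.7  2.4] q6 0.11
red bbox [287 205  14  18 175]
[(np.float64(0.6564102564102564), 66, -1, -1), (np.float64(0.6530612244897959), 68, -1, -1), (np.float64(0.6456310679611651), 64, 0, -1), (np.float64(0.6424870466321243), 70, -1, -1), (np.float64(0.6313131313131313), 66, 0, -1)]
```

Emit:
jog_arm(
  series=[
    [-0.09,-0.12,0.01,2.5,0],
    [0,0,0,0,0],
  ],
)

```text
time: 15.55
tcp_pos: [0.5192, -0.0434, 0.0924]
tcp_rot: [-3.134, 0.114, -1.429]
wrist_force: [-3.3, -1.5, 2.6]
opening: 0.0
```

```bash
python3 -c "
from h import *
rep2();sidefin()"
```

```text
t 15.55 th 83.58 r,off 25.835828024561167 -21.477543441030072 z 0.08396556171897315 F r,t,z [-1.1 -3.4  2.6] q6 0.07
red bbox [287 205  14  18 170]
[(np.float64(0.6614583333333334), 68, -1, -1), (np.float64(0.65625), 66, 0, -1), (np.float64(0.6557377049180327), 76, -1, -1), (np.float64(0.6557377049180327), 74, -1, -1), (np.float64(0.6528497409326425), 68, 0, -1)]
```

Emit:
jog_arm(
  series=[
    [-0.09,-0.12,0.01,2.5,0],
    [0,0,0,0,0],
  ],
)

```text
time: 15.8
tcp_pos: [0.5211, -0.0419, 0.0925]
tcp_rot: [-3.137, 0.114, -1.473]
wrist_force: [-1.8, -0.2, 0.4]
opening: 0.0002
```

```bash
python3 -c "
from h import *
rep2();sidefin()"
```

```text
t 15.8 th 86.08 r,off 26.183055146474125 -20.45536964262198 z 0.08403408137184112 F r,t,z [-0.  -1.9  0.4] q6 0.02
red bbox [288 204  13  19 162]
[(np.float64(0.6761363636363636), 76, -1, -1), (np.float64(0.6761363636363636), 74, -1, -1), (np.float64(0.6542553191489362), 68, 0, -1), (np.float64(0.6536312849162011), 72, -1, -1), (np.float64(0.6432432432432432), 70, 0, -1)]
```

Emit:
jog_arm(
  series=[
    [-0.09,-0.12,0.01,2.5,0],
    [0,0,0,0,0],
  ],
)

```text
time: 16.05
tcp_pos: [0.5226, -0.0409, 0.0925]
tcp_rot: [-3.141, 0.114, -1.516]
wrist_force: [-0.3, 0.4, 0.0]
opening: 0.0002
```

```bash
python3 -c "
from h import *
rep2();sidefin()"
```

```text
t 16.05 th 88.59 r,off 26.20978900724373 -20.10054116994774 z 0.08403925240767954 F r,t,z [ 0.4 -0.3  0. ] q6 -0.02
red bbox [290 201  13  22 165]
[(np.float64(0.6045197740112994), 80, 0, -1), (np.float64(0.5956284153005464), 78, 0, -1), (np.float64(0.5819209039548022), 82, 0, -1), (np.float64(0.5531914893617021), 78, 1, -1), (np.float64(0.5524861878453039), 84, -1, -1)]
```

Emit:
jog_arm(
  series=[
    [-0.09,-0.12,0.01,2.5,0],
    [0,0,0,0,0],
  ],
)

```text
time: 16.3
tcp_pos: [0.5235, -0.04, 0.0925]
tcp_rot: [3.136, 0.114, -1.56]
wrist_force: [-1.5, 0.2, 0.2]
opening: 0.0
```

```bash
python3 -c "
from h import *
rep2();sidefin()"
```

```text
t 16.3 th 91.1 r,off 26.158699500633215 -20.316645315836706 z 0.08404550075477202 F r,t,z [ 0.2 -1.5  0.2] q6 -0.07
red bbox [290 199  13  24 164]
[(np.float64(0.6079545454545454), 80, 0, -1), (np.float64(0.5989010989010989), 78, 0, -1), (np.float64(0.5852272727272727), 82, 0, -1), (np.float64(0.572972972972973), 78, 1, -1), (np.float64(0.5631578947368421), 76, 1, -1)]
```

Click 3 felt: the force dropped away at 88.6° and the fin jumped ahead. On to click 4, which I expect near 108°.

Emit:
jog_arm(
  series=[
    [-0.09,-0.12,0.01,2.5,0],
    [-0.09,-0.12,0.01,2.5,0],
    [0,0,0,0,0],
  ],
)

```text
time: 16.65
tcp_pos: [0.5256, -0.0383, 0.0924]
tcp_rot: [3.126, 0.113, -1.648]
wrist_force: [-0.2, -0.7, 0.0]
opening: -0.0005
```

```bash
python3 -c "
from h import *
rep2();sidefin()"
```

```text
t 16.65 th 96.13 r,off 26.12859000336589 -20.515456998967785 z 0.08396732789192303 F r,t,z [-0.7 -0.2  0. ] q6 -0.16
red bbox [290 199  13  24 153]
[(np.float64(0.6385542168674698), 80, 0, -1), (np.float64(0.627906976744186), 78, 0, -1), (np.float64(0.6144578313253012), 82, 0, -1), (np.float64(0.6), 78, 1, -1), (np.float64(0.5977653631284916), 76, 1, -1)]
```

Emit:
jog_arm(
  series=[
    [-0.09,-0.12,0.01,2.5,0],
    [0,0,0,0,0],
  ],
)

```text
time: 16.9
tcp_pos: [0.5263, -0.0376, 0.0923]
tcp_rot: [3.12, 0.112, -1.692]
wrist_force: [-0.3, -0.9, 0.9]
opening: -0.0002
```

Emit:
jog_arm(
  series=[
    [-0.09,-0.12,0.01,2.5,0],
    [0,0,0,0,0],
  ],
)

```text
time: 17.1
tcp_pos: [0.527, -0.0369, 0.0923]
tcp_rot: [3.114, 0.111, -1.736]
wrist_force: [-3.8, 0.0, 2.7]
opening: 0.0004
```

```bash
python3 -c "
from h import *
rep2();sidefin()"
```

```text
t 17.1 th 101.15 r,off 25.832226747395765 -21.61685775393036 z 0.08382198888018039 F r,t,z [-0.6 -3.7  2.7] q6 -0.25
red bbox [291 198  12  25 159]
[(np.float64(0.6342857142857142), 78, 1, -1), (np.float64(0.6069364161849711), 80, 1, -1), (np.float64(0.6023391812865497), 82, 1, -1), (np.float64(0.5869565217391305), 76, 1, -1), (np.float64(0.5869565217391305), 74, 1, -1)]
```

Emit:
jog_arm(
  series=[
    [-0.09,-0.12,0.01,2.5,0],
    [0,0,0,0,0],
  ],
)

```text
time: 17.35
tcp_pos: [0.5293, -0.0361, 0.0924]
tcp_rot: [3.111, 0.11, -1.78]
wrist_force: [-2.7, 0.3, 1.7]
opening: -0.0002
```

```bash
python3 -c "
from h import *
rep2();sidefin()"
```

```text
t 17.35 th 103.67 r,off 26.16961124069294 -20.628851042269144 z 0.0839414510396323 F r,t,z [-0.3 -2.7  1.7] q6 -0.29
red bbox [293 201  10  22 131]
[(np.float64(0.5769230769230769), 82, 1, -1), (np.float64(0.5723270440251572), 80, 1, -1), (np.float64(0.5632911392405063), 84, 1, -1), (np.float64(0.5584415584415584), 88, 1, -1), (np.float64(0.5584415584415584), 86, 1, -1)]
```

Emit:
jog_arm(
  series=[
    [-0.09,-0.12,0.01,2.5,0],
    [0,0,0,0,0],
  ],
)

```text
time: 17.6
tcp_pos: [0.5315, -0.0354, 0.0924]
tcp_rot: [3.108, 0.109, -1.824]
wrist_force: [-0.1, 0.7, 1.2]
opening: -0.0001
```

```bash
python3 -c "
from h import *
rep2();sidefin()"
```

```text
t 17.6 th 106.18 r,off 26.43087561315322 -19.823627831029327 z 0.08398355302708563 F r,t,z [ 0.6 -0.3  1.2] q6 -0.34
red bbox [296 198   8  24 122]
[(np.float64(0.5066666666666667), 90, 2, -1), (np.float64(0.503448275862069), 92, 1, -1), (np.float64(0.5), 94, 1, -1), (np.float64(0.4931506849315068), 92, 2, -1), (np.float64(0.4859154929577465), 114, -2, -1)]
```

Emit:
jog_arm(
  series=[
    [-0.08,-0.1,0.01,2,0],
    [0,0,0,0,0],
  ],
)

```text
time: 17.85
tcp_pos: [0.5324, -0.0349, 0.0923]
tcp_rot: [3.103, 0.107, -1.859]
wrist_force: [0.1, 0.4, 0.3]
opening: -0.0001
```

```bash
python3 -c "
from h import *
rep2();sidefin()"
```

```text
t 17.85 th 108.19 r,off 26.435547328076662 -19.973281086561396 z 0.08386429045958295 F r,t,z [0.4 0.  0.3] q6 -0.38
red bbox [298 198   7  24 123]
[(np.float64(0.4897959183673469), 92, 2, -1), (np.float64(0.47586206896551725), 96, 1, -1), (np.float64(0.4755244755244755), 94, 2, -1), (np.float64(0.4645161290322581), 90, 2, -1), (np.float64(0.45390070921985815), 112, -1, -1)]
```

Emit:
jog_arm(
  series=[
    [-0.07,-0.09,0.01,2,0],
    [0,0,0,0,0],
  ],
)

```text
time: 18.1
tcp_pos: [0.5332, -0.0345, 0.0922]
tcp_rot: [3.099, 0.106, -1.894]
wrist_force: [0.9, 0.2, 0.4]
opening: -0.0003
```

```bash
python3 -c "
from h import *
rep2();sidefin()"
```

```text
t 18.1 th 110.22 r,off 26.3464327256794 -20.26923868084469 z 0.08378156745952728 F r,t,z [0.5 0.8 0.4] q6 -0.41
red bbox [298 198   7  24 122]
[(np.float64(0.4931506849315068), 92, 2, -1), (np.float64(0.4791666666666667), 96, 1, -1), (np.float64(0.4788732394366197), 94, 2, -1), (np.float64(0.4675324675324675), 90, 2, -1), (np.float64(0.45714285714285713), 112, -1, -1)]
```

Emit:
jog_arm(
  series=[
    [-0.06,-0.07,0.01,1.5,0],
    [0,0,0,0,0],
  ],
)

```text
time: 18.35
tcp_pos: [0.5339, -0.0342, 0.0921]
tcp_rot: [3.096, 0.105, -1.922]
wrist_force: [1.1, -0.6, -0.3]
opening: -0.0001
```

```bash
python3 -c "
from h import *
rep2();sidefin('z9.png')"
```

```text
t 18.35 th 111.82 r,off 26.343653452164236 -20.46030855638598 z 0.08369651243430731 F r,t,z [-0.1  1.3 -0.3] q6 -0.44
red bbox [298 198   7  24 122]
[(np.float64(0.4931506849315068), 92, 2, -1), (np.float64(0.4791666666666667), 96, 1, -1), (np.float64(0.4788732394366197), 94, 2, -1), (np.float64(0.4675324675324675), 90, 2, -1), (np.float64(0.45714285714285713), 112, -1, -1)]
```

View pics/z9.png

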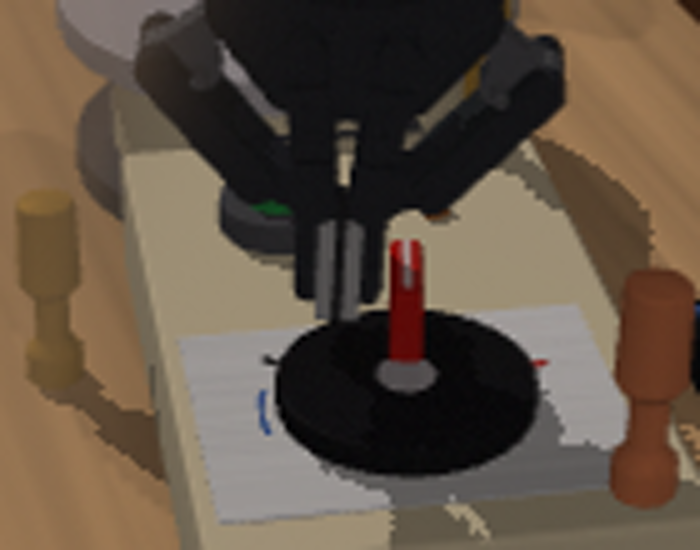

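The side view shows the fin pointing straight away from the camera, at (405,240) to (405,360) in the crop. The camera's azimuth is 72.4° and the fourth stop is at about 71.7°. There is a clear gap to the finger at (340,310), and the fin didn't move over the last three readings. That's click 4. I'll back off and go to the button.

Run:
```python
from h import *
s,R,p=cur(); t=th(R)
A=ft(t,.0263,.028,.084); B=A+[0,0,.07]; C=np.array([.5415,.054,B[2]]); 
tip=lambda P:P+ (.017-L)*R[:,2]
dC=np.array([.5415,.054,0])-tip(C)*[1,1,0]; C=C+dC
E=C.copy(); E[2]+= .080-tip(C)[2]
print(plan(R,p,A),plan(R,A,B),plan(R,B,C),plan(R,C,E), 'per -1mm z',R.T@[0,0,-.1], tip(E))
```

```text
[0.   0.75 0.  ] [-0.73  0.32 -6.95] [-8.33  1.44  0.94] [ 0.68 -0.3   6.51] per -1mm z [ 0.01044396 -0.00454332  0.09934929] [0.5415 0.054  0.08  ]
```

Emit:
jog_arm(
  series=[
    [0,0.75,0,0,0],
    [0,0,0,0,0],
    [-0.25,0.1,-2.35,0,0],
    [-0.25,0.11,-2.3,0,0],
    [-0.23,0.11,-2.3,0,0],
    [-2.08,0.36,0.24,0,0],
    [-2.08,0.36,0.24,0,0],
    [-2.08,0.36,0.23,0,0],
    [-2.09,0.36,0.23,0,0],
    [0,0,0,0,0],
  ],
)

```text
time: 19.4
tcp_pos: [0.5417, 0.0541, 0.1624]
tcp_rot: [3.096, 0.105, -1.919]
wrist_force: [-0.7, 0.2, 0.2]
opening: -0.0003
```

Run:
```python
from h import *
s,R,p=cur(); print(s['tcp_pos']+.017*R[:,2], s['q'][5], s['wrist_force']); sidefin(); fin()
c=env.read_camera('side'); im=c['img'].astype(int); b,g,r=im[:,:,0],im[:,:,1],im[:,:,2]
m=(g>r+40)&(g>b+30); m[:,:250]=0;m[:,:]&=True; v,u=np.nonzero(m[:230,:310]); print('green side',len(u),u.min(),u.max(),v.min(),v.max())
for z in(.065,.07,.075): print(z,proj(c,[.5415,.054,z]))
```

```text
[0.54157224 0.05601739 0.14553348] -0.6201312352822594 [-0.68333137  0.15835088  0.18104237]
red bbox [298 198   7  24 124]
[(np.float64(0.4864864864864865), 92, 2, -1), (np.float64(0.4726027397260274), 96, 1, -1), (np.float64(0.4722222222222222), 94, 2, -1), (np.float64(0.46153846153846156), 90, 2, -1), (np.float64(0.4507042253521127), 112, -1, -1)]
fin theta~ 106.26784710070784 95
green side 155 268 283 181 192
0.065 (np.float64(275.7709168545464), np.float64(189.77370070349704))
0.07 (np.float64(275.7544127551131), np.float64(187.18710015778797))
0.075 (np.float64(275.7378086614564), np.float64(184.58482804430636))
```

Emit:
jog_arm(
  series=[
    [0.19,-0.07,0,0,0],
    [0.21,-0.09,2,0,0],
    [0.21,-0.09,2,0,0],
    [0.16,-0.07,1.5,0,0],
    [0.08,-0.03,0.8,0,0],
    [0,0,0,0,0],
  ],
)

```text
time: 20.15
tcp_pos: [0.5409, 0.0495, 0.0979]
tcp_rot: [3.094, 0.103, -1.923]
wrist_force: [-0.2, -0.2, 0.6]
opening: -0.0001
```

Emit:
jog_arm(
  series=[
    [0.03,-0.01,0.3,0,0],
    [0.03,-0.01,0.3,0,0],
    [0.03,-0.01,0.3,0,0],
    [0,0,0,0,0],
  ],
)

```text
time: 20.55
tcp_pos: [0.5422, 0.0502, 0.0904]
tcp_rot: [3.098, 0.105, -1.921]
wrist_force: [1.0, -0.4, 2.6]
opening: 0.0
```

Emit:
jog_arm(
  series=[
    [0.02,-0.01,0.2,0,0],
    [0,0,0,0,0],
  ],
)

```text
time: 20.75
tcp_pos: [0.5422, 0.0502, 0.0886]
tcp_rot: [3.098, 0.105, -1.921]
wrist_force: [0.2, -0.9, 5.5]
opening: 0.0002
```

Emit:
jog_arm(
  series=[
    [0.02,-0.01,0.2,0,0],
    [0,0,0,0,0],
  ],
)

```text
time: 20.95
tcp_pos: [0.5424, 0.0501, 0.0883]
tcp_rot: [3.099, 0.105, -1.92]
wrist_force: [-3.5, -1.1, 14.3]
opening: -0.0002
```

The force jumped to 14 N with almost no travel, so either the button has bottomed or the finger is on the housing. I'll measure the travel on the way up.

Emit:
jog_arm(
  series=[
    [-0.03,0.01,-0.3,0,0],
    [0,0,0,0,0],
  ],
)

```text
time: 21.15
tcp_pos: [0.5422, 0.0502, 0.0896]
tcp_rot: [3.098, 0.105, -1.921]
wrist_force: [2.7, -0.8, 3.5]
opening: 0.0005
```

Emit:
jog_arm(
  series=[
    [-0.015,0.005,-0.15,0,0],
    [0,0,0,0,0],
  ],
)

```text
time: 21.35
tcp_pos: [0.542, 0.0502, 0.0905]
tcp_rot: [3.097, 0.105, -1.922]
wrist_force: [1.2, -1.2, 3.5]
opening: -0.0002
```

Emit:
jog_arm(
  series=[
    [-0.015,0.005,-0.15,0,0],
    [0,0,0,0,0],
  ],
)

```text
time: 21.55
tcp_pos: [0.5415, 0.0503, 0.0917]
tcp_rot: [3.096, 0.105, -1.922]
wrist_force: [2.1, -0.3, 3.0]
opening: -0.0
```

Emit:
jog_arm(
  series=[
    [-0.015,0.005,-0.15,0,0],
    [0,0,0,0,0],
  ],
)

```text
time: 21.75
tcp_pos: [0.5413, 0.0503, 0.0932]
tcp_rot: [3.095, 0.105, -1.922]
wrist_force: [1.1, -0.3, 1.5]
opening: 0.0001
```

Emit:
jog_arm(
  series=[
    [-0.015,0.005,-0.15,0,0],
    [0,0,0,0,0],
  ],
)

```text
time: 21.95
tcp_pos: [0.5411, 0.0503, 0.0946]
tcp_rot: [3.095, 0.104, -1.922]
wrist_force: [0.0, -0.3, 0.9]
opening: 0.0
```

Emit:
jog_arm(
  series=[
    [-0.015,0.005,-0.15,0,0],
    [0,0,0,0,0],
  ],
)

```text
time: 22.15
tcp_pos: [0.541, 0.0501, 0.096]
tcp_rot: [3.095, 0.104, -1.922]
wrist_force: [-0.5, -1.0, 0.8]
opening: 0.0002
```

The travel from first contact (z≈0.0945) to the hard stop (0.0883) was about 6 mm. The spring force was about 4 N at the end, and it fell to zero as the finger rose, so the press was complete. I'll retreat and do a last check.

Emit:
jog_arm(
  series=[
    [-0.1,0.05,-1,0,0],
    [-0.21,0.09,-2,0,0],
    [-0.3,0.14,-3,0,0],
    [-0.3,0.14,-3,0,0],
    [-0.3,0.14,-3,0,0],
    [0,0,-2,0,0],
    [0,0,0,0,0],
    [0,0,0,0,0],
  ],
)

```text
time: 22.95
tcp_pos: [0.5413, 0.0475, 0.2374]
tcp_rot: [3.096, 0.105, -1.922]
wrist_force: [-0.1, -0.6, -0.4]
opening: 0.0002
```

```bash
python3 -c "
from h import *
sidefin(); c=snap('side','side9.png'); fin(); s=env.state(); print(s['time'],s['wrist_force'],s['tcp_pos'])
a=cv2.imread('pics/side0.png')
cv2.imwrite('pics/cmp.png',np.hstack([a[100:370,190:460],c['img'][100:370,190:460]]))
im=c['img'].astype(int); m=(im[:,:,1]>im[:,:,2]+40)&(im[:,:,1]>im[:,:,0]+30); v,u=np.nonzero(m[:230,250:310]); print(len(u),u.min()+250,u.max()+250,v.min(),v.max())"
```

```text
red bbox [298 198   7  24 122]
[(np.float64(0.4931506849315068), 92, 2, -1), (np.float64(0.4791666666666667), 96, 1, -1), (np.float64(0.4788732394366197), 94, 2, -1), (np.float64(0.4675324675324675), 90, 2, -1), (np.float64(0.45714285714285713), 112, -1, -1)]
fin theta~ 113.64319592188006 117
23.1 [-0.4899597  -0.66281445  0.09163102] [0.54084559 0.04739238 0.2359243 ]
151 268 283 181 192
```

View pics/cmp.png

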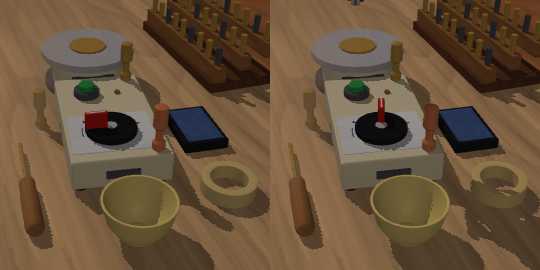

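The before and after views match for every bystander. The fin points away from the camera at (380,108), and the button is back up, with the same green extent as before the press (rows 181–192).

```bash
python3 -c "
from station import env
print(env.job_done())"
```

```text
the job is handed in; nothing more can be done
None
```

I pushed the dial's red fin clockwise through four clicks to its fourth stop, then pressed the green start button once. The job is handed in at about 23 s on the robot's clock. One reading could count against it: a joint just past its range (second point under Problems).

**Last checks:**
- **Dial:** each click showed as a force that rose to about 4 N and then dropped to zero, at finger angles 20° apart. After the fourth, the fin did not move while the finger crept on, backed off or pressed the button. The overhead camera gave 106° and then 114° for the fin, against a target of 110°. The side view shows it pointing along the fourth stop.
- **Button:** it travelled about 6 mm, with roughly 4 N of spring force before a hard stop; the peak reading was 14 N. It came back up: the side camera sees the same green extent as before the press.
- **Bystanders:** the stamps, tool, ink pad, bowl and tape look the same in the side view before and after.

**Problems:**
- **Detour mid-push:** between the second and third clicks the last joint ran into the end of its range. The arm left its path over the disc and tilted 6.6°. I felt no contact, and the fin was still at the second click. I lifted, unwound the joint and finished with the tilt.
- **Joint range:** that joint read −3.053 rad against a limit of −3.05, so it may have been very slightly past it.
- **Side-camera fit:** my automatic fit of the fin's angle read low, giving 92–96° at the end with a poor match. I judged the final stop from the clicks, the overhead camera and the picture instead.
- **Picture budget:** I viewed 12 pictures, two over the budget of 10.

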